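# Wind down the phone-screen press with its crank

## Task

A phone lies in the bonding press on the repair counter. Pick up the larger of the two loose cranks by its upright wooden grip, fit its square socket fully home over the square shaft on top of the press, and wind it two full turns clockwise (seen from above) to lower the padded plate onto the phone. Then let go, leaving the crank on the shaft.

Things in the scene. Friction and masses are not known exactly. Their poses are not given: they have to be found in the camera images.
- crank_knob (a point): Centre of the larger crank's upright wooden grip, a cylinder 24 mm across, 46 mm tall, turning stiffly (0.03 N m) on its spindle, so that a crank carried by it keeps its direction. 53 mm above the hub's underside, 27 mm above the arm's top, 70 mm from the socket's axis. x: along the arm, socket to grip; z up. Crank 165 g. The smaller crank has a 45 mm arm and 16 mm grip; it does not fit.
- crank_socket (a point): Centre of the underside of the larger crank's steel hub (36 mm square, 26 mm tall), the mouth of its square socket: a through hole 20 mm square, sides parallel to x and y. x points along the arm to the grip, z up. The crank starts standing on the hub on the counter.
- shaft_foot (a point): Centre of the collar's (44 mm) top face at the foot of the press's square shaft, 128 mm above the counter, where the hub rests when home; z up. Shaft 16 mm square, straight for 24 mm, then a round 9 mm taper; sides parallel to x and y, any quarter turn fits. The crank has about 17 degrees of slack either way. Below: fixed crosshead 170 x 50 mm, top at 120 mm; the crank turns clear of all.
- screw (a joint): Turn of the press's square shaft: 0 at the start, grows clockwise seen from above, 6.283 a full turn; the plate goes down 6 mm a turn. It needs about 0.12 N m and stays where it is left.
Mind the look-alikes: they are no part of the job. What is shaped like the part that bears shaft_foot but turquoise or yellow is not meant.

How it is judged:
By the outcome, as a careful person would: the job done as asked, in the order asked, and still so for the second after the job is handed in, with the robot touching nothing.
It also fails if it takes over 70 s, if anything falls off the work surface, if the arm or the gripper's body presses on something with over 40 N, if the wrist force passes 120 N, or if a joint passes its speed limit or range.

## Robot

A 7-joint arm with a two-finger parallel gripper is mounted at the origin on the work surface. World frame = base frame: x ahead of the robot, y to its left, z up, the work surface at z = 0. Lengths are in mm, angles in rad, forces in N, time in s.
With the tool pointing down it reaches from about 400 to 900 mm from the base axis. Payload 5.6 kg.
Tool frame: the origin (TCP) lies midway between the tips of the shut fingers; the grasp point (between the pads) lies 19 mm behind it; x points along the fingers, y is the direction in which the jaws open and shut, and the axes are right-handed (so a half turn about x gives the same grasp; the last joint's range is limited). The gripper opens to 92 mm and grips with 3 to 60 N. Pads are 20 mm wide; open, the fingers measure 128 mm over their backs; the gripper's body (75 mm by 189 mm) begins 69 mm behind the grasp point.
Start: joints at [-1.198, 0.468, -0.012, 1.603, 0.006, 1.071, -0.056], TCP at [262.59, 594.605, 214.592] pointing down, gripper open.
Joint ranges: [-2.53, 2.53], [-0.31, 2.02], [-1.57, 1.55], [0.28, 2.44], [-1.29, 4.43], [0.15, 1.84], [-2.92, 2.92]. Speed limits (rad/s): [2.57, 2.57, 3.14, 3.14, 3.14, 3.14, 3.14].

## Interface

Orientations are given as a rotation vector (axis times angle).
In Python, from cell import robot, grip, kin, viewer gives the robot as it stands. Calls block until the motion is done:
- robot.movep(position, orientation): joint-space move of the TCP to a pose.
- robot.servo_line(position, feed=150, rotation=None): straight line of the TCP; rotation=None keeps the orientation; feed is the mean speed in mm/s.
- robot.goto_joints(angles): joint-space move.
- grip(opening, newtons=None): opening from 0.0 (shut) to 1.0 (fully open); newtons is the grip in N (None keeps the last); returns when the fingers have stopped.
- robot.hold(seconds).
- kin.ik(position, orientation): joint angles nearest the present ones, or None.
- robot.observe(): the state.
- viewer.read_camera(name): name is "side" or "top" or "wrist"; returns the picture (480x640x3 uint8, red, green, blue); there is no depth.
- viewer.camera_info(name): a dict with "camera_matrix" (3x3 intrinsics, pixels), "R" (3x3) and "t" (3): a world point X has camera coordinates R X + t. Camera axes: x right, y down, z forward; pixel columns grow to the right and rows downward; lengths in mm; the calibration is good to about 2 mm. A picture is of the moment at which its call begins: read the wrist's pose just before it. camera_info takes no time and is no camera call; for the wrist camera it gives the pose at the moment of the call.
A pose or a line that the arm cannot do raises robot.IKError and nothing moves.
- robot.job_done(): hands the job in, once; it reports no verdict.
Trained networks look in the newest picture that a camera, given by its name, has taken for a name from the list of things; names that differ only in an ending like _2 or _b are one class to them, and where a whole thing is asked for, a point or a joint stands for the part that bears it (a point fixed in the world has none). Each returns a list of dicts, best first, with "confidence" (0 to 1); they miss things now and then, are a little off and sometimes report something else, mostly with a low value. They report only what shows in the picture. A call takes as long as a camera call. They do not tell look-alikes from the thing itself.
- viewer.silhouettes(name, camera): "mask" (480x640 bool, what is visible of it).
- viewer.pinpoint(name, camera): "at" ([x, y, z] in mm, in the coordinates of the camera as it stood for that picture, good to about 4 mm: a listed point, or the origin of a listed thing).
The state is a dict: "t": time; "joints": joint angles; "joint_velocities": joint speeds; "joint_torque": joint torques, N m; "tcp_pos": TCP position; "tcp_rot": TCP orientation; "contact_force": force on the tool from outside, world axes, zero at the start; "wrist_torque": the same for the moment, N m; "grip_width": opening from 0.0 (shut) to 1.0 (fully open).
Only numpy, scipy, OpenCV 4.12 (cv2) and the standard library are available. Lean on these libraries where they do the work, as an engineer would, in place of code of your own. Each camera call takes 0.05 s, during which the arm holds its last target. There are 200 camera calls.

## Working session

There is one attempt and no reset: what is moved stays moved. The work goes in short steps, each a Python script; the robot and the scene stay as the last script left them, time stands still between calls to the robot, and variables do not carry over. Pictures are saved under pics/ and viewed, about 8 in all and at most 12, crops included, and the job is handed in when it is done.

```bash
ls; mkdir -p pics; cat > h.py <<'E'
import numpy as np, cv2
from cell import robot, grip, kin, viewer
from scipy.spatial.transform import Rotation as Rn
def snap(c,fn=None):
    im=viewer.read_camera(c)
    if fn: cv2.imwrite('pics/'+fn,im[:,:,::-1])
    return im
def world(c,p,info=None):
    i=info or viewer.camera_info(c); return np.array(i['R']).T@(np.array(p)-np.array(i['t']))
def pix(c,X,info=None):
    i=info or viewer.camera_info(c); q=np.array(i['camera_matrix'])@(np.array(i['R'])@np.array(X)+np.array(i['t'])); return q[:2]/q[2]
def ray_z(c,uv,z,info=None):
    i=info or viewer.camera_info(c); R=np.array(i['R']);C=-R.T@np.array(i['t'])
    d=R.T@np.linalg.solve(np.array(i['camera_matrix']),[uv[0],uv[1],1.]); return C+d*(z-C[2])/d[2]
E
python3 - <<'E'
from h import *
np.set_printoptions(precision=1,suppress=True)
ims=[]
for c in ['top','side']:
    ims.append(snap(c,c+'0.png'))
    for n in ['crank_knob','crank_socket','shaft_foot']:
        for d in viewer.pinpoint(n,c): 
            w=world(c,d['at']); print(c,n,round(d['confidence'],2),w,pix(c,w))
s=robot.observe(); print(s['t'],s['tcp_pos'],s['tcp_rot'],s['grip_width'],s['contact_force'])
print(Rn.from_rotvec(s['tcp_rot']).as_matrix())
E
```

```text
pics
top crank_knob 0.83 [ 511.9 -112.6   51.7] [409.1 273.4]
top crank_socket 0.71 [ 583.5 -105.2   -2.4] [400.5 245. ]
top shaft_foot 0.84 [328.3 144.6 127.7] [291.1 364.1]
top shaft_foot 0.82 [432.7 509.  124.9] [112.6 314.1]
top shaft_foot 0.78 [582.  191.9 122.3] [268.  239.5]
top shaft_foot 0.57 [831.8 136.9 127.7] [293.3 124.8]
side crank_knob 0.71 [ 513.2 -117.2   55.4] [226.9 268.8]
side crank_socket 0.79 [ 584.9 -108.9   -0.3] [249.8 302.3]
side shaft_foot 0.81 [583.6 191.4 131.1] [352.2 203.4]
side shaft_foot 0.72 [829.  140.1 129.3] [411.9 272. ]
side shaft_foot 0.69 [328.5 143.4 128.4] [272.7 163.3]
side shaft_foot 0.69 [425.9 506.8 126.9] [401.2 131.7]
0.4 [262.6 594.5 214.4] [ 0.3  1.5 -0.3] 0.9947481121105853 [-0.4  0.3 -0.6]
[[-0.   0.4  0.9]
 [-0.   0.9 -0.4]
 [-1.  -0.   0. ]]
```

View pics/top0.png

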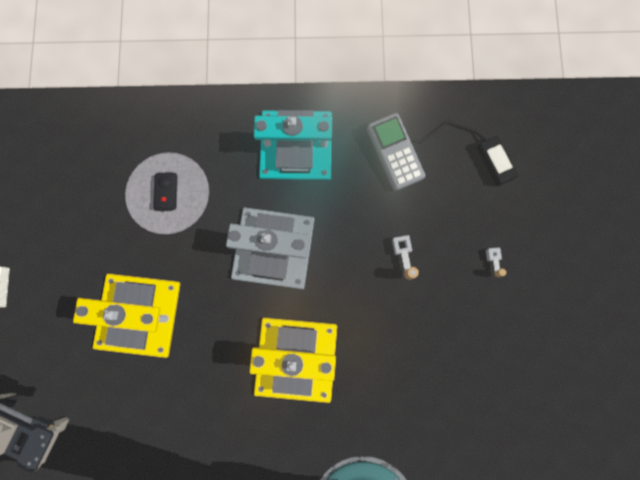

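View pics/side0.png

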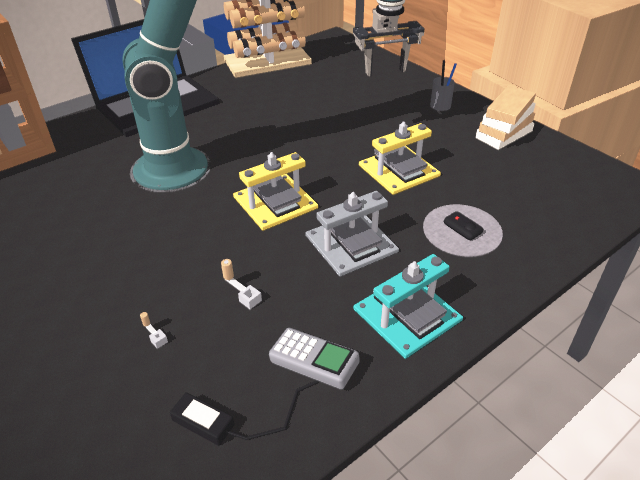

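Top and side views: the grey press is at pixel (268,240) in top, and the larger crank has its hub at (402,245) and grip at (410,272). I'll refine both with the wrist camera.

```bash
cat >> h.py <<'E'
def down(ang):  # jaw axis y at world yaw ang, fingers down
    y=np.array([np.cos(ang),np.sin(ang),0]);x=np.array([0,0,-1.]);return Rn.from_matrix(np.c_[x,y,np.cross(x,y)])
def camoff():
    s=robot.observe();i=viewer.camera_info('wrist');R=Rn.from_rotvec(s['tcp_rot'])
    C=-np.array(i['R']).T@np.array(i['t']);return R.inv().apply(C-s['tcp_pos']), R.inv().apply(np.array(i['R'])[2])
E
python3 - <<'E'
from h import *
np.set_printoptions(precision=2,suppress=True)
o,f=camoff(); print('cam off',o,f)
a=np.deg2rad(186.4)
def look(tgt,ang,z,fn):
    # put camera above tgt so that the optical axis hits it
    R=down(ang); fw=R.apply(f); oo=R.apply(o)
    lam=(tgt[2]-(z+oo[2]))/fw[2]; p=np.array(tgt)-lam*fw-oo; p[2]=z
    print('pose',p,kin.ik(p,R.as_rotvec()))
    robot.movep(p,R.as_rotvec()); robot.hold(.2)
    i=viewer.camera_info('wrist'); snap('wrist',fn); return i
for k in range(4):
    R=down(a+k*np.pi/2); print(k,kin.ik([583,192,300],R.as_rotvec()),kin.ik([512,-115,100],R.as_rotvec()))
s=robot.observe(); y=Rn.from_rotvec(s['tcp_rot']).as_matrix()[:,1]; ya=np.arctan2(y[1],y[0]); print('yaw',ya)
i=look([583,192,150],a-np.pi,330,'w1.png')
for d in viewer.pinpoint('shaft_foot','wrist'): print(d['confidence'],world('wrist',d['at'],i),pix('wrist',world('wrist',d['at'],i),i))
i2=look([548,-111,30],a-np.pi,230,'w2.png')
for n in ['crank_knob','crank_socket']:
  for d in viewer.pinpoint(n,'wrist'): print(n,d['confidence'],world('wrist',d['at'],i2),pix('wrist',world('wrist',d['at'],i2),i2))
import pickle; pickle.dump((i,i2),open('inf.pkl','wb'))
print(robot.observe()['t'])
E
```

```text
cam off [-170.75   -0.09  -72.14] [0.97 0.   0.26]
0 [-0.25  0.34 -0.15  1.59  0.06  1.21  2.83] [-0.77  0.88  1.34  2.05 -0.99  1.1  -1.97]
1 [-0.87  0.37  0.65  1.63 -0.24  1.22 -1.62] [-0.52  0.54  0.87  2.04 -0.57  0.82 -0.77]
2 [-0.68  0.34  0.39  1.62 -0.14  1.21 -0.14] [-0.34  0.47  0.62  2.03 -0.39  0.76  0.63]
3 [-0.47  0.33  0.13  1.61 -0.04  1.21  1.35] [-0.18  0.43  0.42  2.02 -0.25  0.74  2.07]
yaw 1.1548798181127933
pose [580.56 212.78 330.  ] [-0.7   0.33  0.38  1.57 -0.13  1.27 -0.18]
0.77 [830.33 140.35 128.32] [542.39 307.27]
0.64 [327.23 141.91 127.31] [ 78.89 256.01]
0.63 [583.68 193.26 131.81] [324.63 236.94]
pose [544.95 -84.94 230.  ] [-0.33  0.3   0.52  1.86 -0.17  1.03  0.37]
crank_knob 0.81 [ 512.65 -113.69   53.09] [286.52 247.4 ]
crank_socket 0.97 [ 579.34 -106.15    1.29] [351.   234.88]
4.1
```

```bash
python3 - <<'E'
import cv2,numpy as np
a=cv2.imread('pics/w1.png')[165:315,220:420]; b=cv2.imread('pics/w2.png')[165:315,220:420]
cv2.imwrite('pics/c.png',np.vstack([cv2.resize(x,None,fx=4,fy=4,interpolation=cv2.INTER_CUBIC)[150:450] for x in (a,b)]))
cv2.imwrite('pics/c1.png',np.hstack([cv2.resize(x[35:110,50:150],None,fx=4,fy=4,interpolation=cv2.INTER_CUBIC) for x in (a,b)]))
E
```

```text
(no output)
```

View pics/c.png

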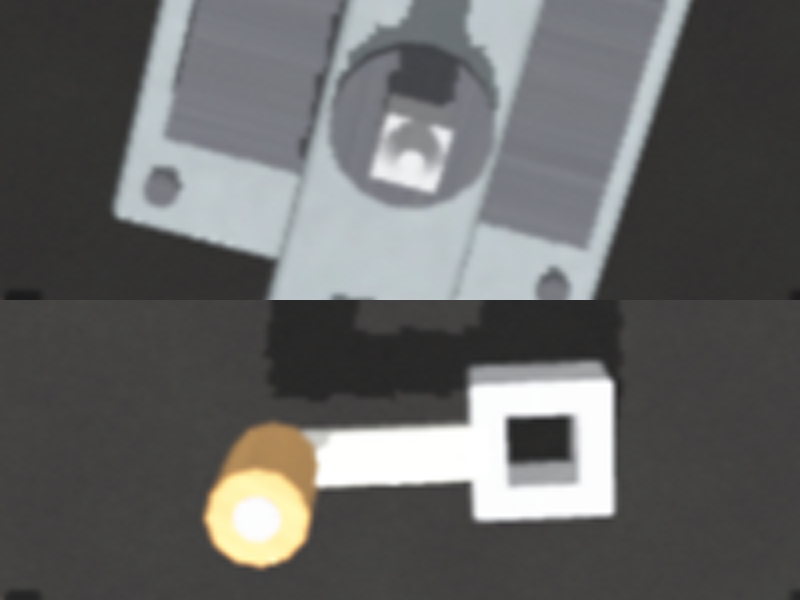

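The top half shows the press: collar disc centred at crop (413,125), with the shaft square's corners at (388,108), (454,120), (437,193) and (370,178). The bottom half shows the crank: hub top corners at (470,380), (613,378), (616,516) and (474,521), and grip top at (259,516).

```bash
python3 - <<'E'
from h import *
import pickle
np.set_printoptions(precision=2,suppress=True)
i,i2=pickle.load(open('inf.pkl','rb'))
f1=lambda p:((p[0]-1.5)/4+220,(p[1]+150-1.5)/4+165)
f2=lambda p:((p[0]-1.5)/4+220,(p[1]-300+150-1.5)/4+165)
print('collar',ray_z('wrist',f1((413,125)),128,i))
c=np.array([ray_z('wrist',f1(p),152,i)[:2] for p in [(388,108),(454,120),(437,193),(370,178)]])
def sq(c):
    e=np.roll(c,-1,0)-c; a=np.arctan2(e[:,1],e[:,0]); print(c.mean(0),np.linalg.norm(e,axis=1),np.rad2deg(a)%90)
sq(c)
c=np.array([ray_z('wrist',f2(p),26,i2)[:2] for p in [(470,380),(613,378),(616,516),(474,521)]]); sq(c)
k=ray_z('wrist',f2((259,516)),76,i2); d=k[:2]-c.mean(0); print('knob',k,np.linalg.norm(d),np.rad2deg(np.arctan2(d[1],d[0])))
E
```

```text
collar [581.55 195.9  128.  ]
[581.46 195.41] [16.32 18.93 16.92 18.21] [85.93 84.09 83.39 82.16]
[ 582.05 -104.8 ] [37.15 37.55 37.83 38.38] [7.33 9.72 8.63 8.66]
knob [ 513.04 -115.56   76.  ] 69.84009557298515 -171.13849306760335
```

```bash
python3 - <<'E'
from h import *
import pickle
np.set_printoptions(precision=2,suppress=True)
a=np.deg2rad(8.8); rv=down(a).as_rotvec()
grip(0.6,40)
robot.movep([513,-115.3,110],rv)
robot.servo_line([513,-115.3,36],feed=80)
robot.hold(.2); f0=robot.observe()['contact_force']
grip(0.0,40)
s=robot.observe(); print(s['grip_width']*92,s['contact_force']-np.array(f0),s['tcp_pos'])
robot.servo_line([513,-115.3,216],feed=100)
# hover beside: knob at shaft + 70*dir, raised
sh=np.array([581.5,195.5]); yaw=np.deg2rad(-6.1); k=sh-70*np.array([np.cos(yaw),np.sin(yaw)])
robot.movep([k[0],k[1],216],down(yaw).as_rotvec()); robot.hold(.4)
s=robot.observe(); print(s['t'],s['tcp_pos'],s['contact_force'],s['grip_width']*92)
i=viewer.camera_info('wrist'); snap('wrist','w3.png')
for n in ['crank_knob','crank_socket','shaft_foot']:
  for d in viewer.pinpoint(n,'wrist'): w=world('wrist',d['at'],i);print(n,d['confidence'],w,pix('wrist',w,i))
snap('side','s3.png')
for n in ['crank_knob','crank_socket','shaft_foot']:
  for d in viewer.pinpoint(n,'side')[:2]: print('side',n,d['confidence'],world('side',d['at']))
pickle.dump(i,open('inf3.pkl','wb'))
a=cv2.imread('pics/w3.png'); b=cv2.imread('pics/s3.png')
cv2.imwrite('pics/d.png',np.hstack([cv2.resize(a[150:350,200:400],(400,400)),cv2.resize(b[100:260,270:430],(400,400),interpolation=2)]))
E
```

```text
23.360364319642756 [ 0.15 -0.23  1.3 ] [ 512.97 -115.31   36.02]
10.7833 [512.08 202.48 216.06] [-0.52  0.57 -1.89] 23.155956198564166
crank_knob 0.67 [513.64 200.71 236.24] [327.3  314.46]
crank_socket 0.6 [513.17 200.14 237.03] [326.42 316.53]
crank_socket 0.58 [583.05 194.5  180.94] [444.25 270.59]
shaft_foot 0.78 [326.37 144.41 126.96] [ 96.72 340.73]
shaft_foot 0.6 [583.16 195.7  131.27] [422.49 246.07]
side crank_knob 0.67 [509.26 201.3  233.81]
side crank_socket 0.61 [582.99 193.67 182.7 ]
side shaft_foot 0.86 [832.23 139.95 128.72]
side shaft_foot 0.77 [428.4  506.87 129.31]
```

View pics/d.png

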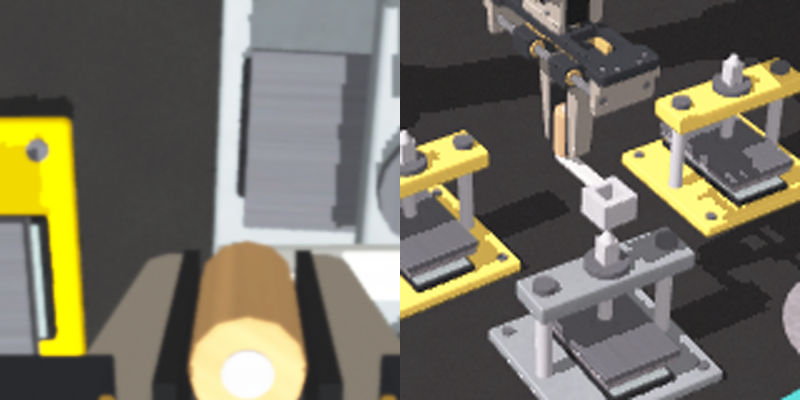

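The crank is gripped upright and hovers over the grey shaft in the side crop (hub (608,203), shaft tip (605,240)). I'll measure the hub's position more closely.

```bash
python3 - <<'E'
import cv2,numpy as np
a=cv2.imread('pics/w3.png'); b=cv2.imread('pics/s3.png')
cv2.imwrite('pics/e.png',np.hstack([cv2.resize(a[220:320,370:490],(480,400),interpolation=2),cv2.resize(b[160:240,330:390],(300,400),interpolation=2)]))
E
```

```text
(no output)
```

View pics/e.png

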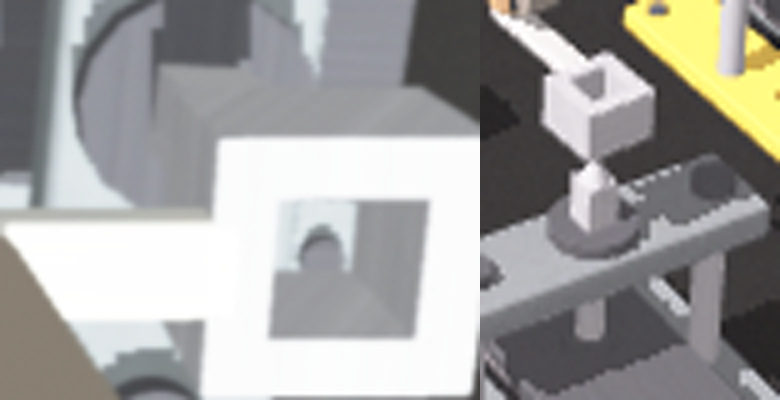

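The hub's hole corners in the crop are at (280,199), (430,200), (415,338) and (269,337). The side view shows the hub above the shaft, with the shaft tip at (592,162) and the hub's lower corner at (595,157).

```bash
python3 - <<'E'
from h import *
import pickle
np.set_printoptions(precision=2,suppress=True)
i=pickle.load(open('inf3.pkl','rb'))
f=lambda p:((p[0]-1.5)/4+370,(p[1]-1.5)/4+220)
c=np.array([ray_z('wrist',f(p),206,i)[:2] for p in [(280,199),(430,200),(415,338),(269,337)]])
e=np.roll(c,-1,0)-c; print(c.mean(0),np.linalg.norm(e,axis=1),np.rad2deg(np.arctan2(e[:,1],e[:,0]))%90)
g=lambda p:((p[0]-480-2)/5+330,(p[1]-2)/5+160)
print('side tip ',ray_z('side',g((592,163)),161)) # shaft tip
c=np.array([ray_z('side',g(p),206)[:2] for p in [(590,118),(544,78),(607,52),(655,90)]]);print('side hub',c.mean(0),np.linalg.norm(np.roll(c,-1,0)-c,axis=1))
E
```

```text
[581.66 194.36] [19.46 19.39 19.44 19.38] [83.44 84.08 83.42 84.16]
side tip  [579.78 192.9  161.  ]
side hub [581.25 194.16] [36.2  35.5  35.9  36.53]
```

```bash
python3 - <<'E'
from h import *
np.set_printoptions(precision=2,suppress=True)
p=np.array(robot.observe()['tcp_pos']); f0=np.array(robot.observe()['contact_force'])
for z in list(range(198,163,-3))+[164,163.5]:
    robot.servo_line([p[0],p[1],z],feed=40); 
    f=np.array(robot.observe()['contact_force'])-f0; print(z,f, np.array(robot.observe()['wrist_torque']))
    if f[2]>8 or np.linalg.norm(f[:2])>10: break
s=robot.observe();print(s['t'],s['tcp_pos'],s['grip_width']*92)
b=snap('side','s4.png'); 
for d in viewer.pinpoint('crank_socket','side')[:2]: print(d['confidence'],world('side',d['at']))
cv2.imwrite('pics/f.png',cv2.resize(b[140:240,300:420,::-1],(600,500),interpolation=2))
E
```

```text
198 [-0.19 -0.41 -0.73] [-0.07  0.14 -0.01]
195 [ 0.31 -0.46  1.16] [-0.05  0.16 -0.02]
192 [-0.35 -0.12 -0.01] [-0.04  0.16 -0.03]
189 [-0.76  1.18 -0.07] [-0.01  0.2   0.02]
186 [0.51 0.77 0.35] [-0.08  0.18  0.02]
183 [-0.33  0.33  0.27] [-0.03  0.19 -0.  ]
180 [-0.13  0.1   0.93] [-0.05  0.12  0.01]
177 [-0.66 -0.04  0.98] [-0.1   0.17  0.  ]
174 [ 0.74  0.36 -0.99] [-0.08  0.19  0.01]
171 [ 0.43 -0.47  0.23] [-0.06  0.17 -0.01]
168 [1.11 0.59 1.05] [-0.07  0.16  0.04]
165 [-0.08  0.66 -0.14] [-0.03  0.19  0.02]
164 [-0.24 -0.9   0.27] [-0.09  0.09  0.  ]
163.5 [-2.76 -0.24  5.4 ] [-0.1   0.42  0.  ]
15.0333 [511.95 203.11 163.87] 23.67605770458171
0.63 [584.58 194.11 125.94]
```

View pics/f.png

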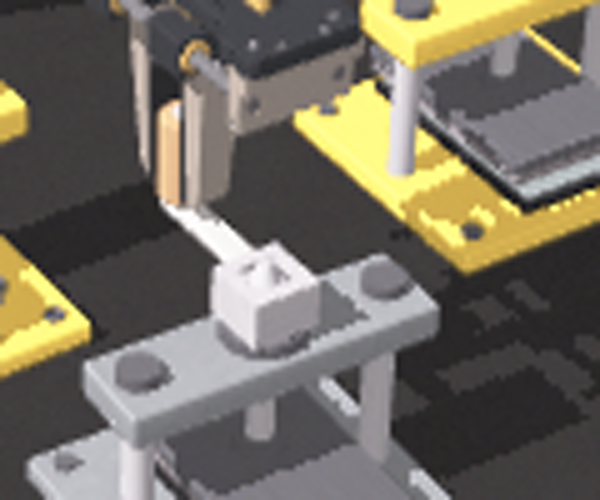

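It is home: TCP contact is at z 163.9 and the hub sits on the collar. Next is winding, with the first 60° as a check.

```bash
cat >> h.py <<'E'
C=np.array([581.4,194.6]); T0=173.9
def kp(turn): t=np.deg2rad(T0-turn); return [C[0]+70*np.cos(t),C[1]+70*np.sin(t),164.]
def wind(a,b,step=15,feed=60,lim=20):
    n=int(np.ceil((b-a)/step))
    for t in np.linspace(a,b,n+1)[1:]:
        robot.servo_line(kp(t),feed=feed); s=robot.observe(); f=np.array(s['contact_force'])
        th=np.deg2rad(T0-t); r=np.array([np.cos(th),np.sin(th)]); tg=np.array([r[1],-r[0]])
        print('%.0f t=%.1f rad %.1f tan %.1f z %.1f err %.1f'%(t,s['t'],f[:2]@r,f[:2]@tg,f[2],np.linalg.norm(np.array(s['tcp_pos'])-kp(t))))
        if np.linalg.norm(f)>lim: print('STOP'); return t
    return b
E
python3 - <<'E'
from h import *
rv=robot.observe()['tcp_rot']
print([t for t in range(0,360,15) if kin.ik(kp(t),rv) is None])
wind(0,60,step=5,feed=40)
E
```

```text
[]
5 t=15.4 rad 0.9 tan 1.3 z 0.7 err 0.8
10 t=15.7 rad 1.0 tan 0.6 z 1.2 err 0.8
15 t=16.0 rad 0.8 tan 1.0 z 0.4 err 0.6
20 t=16.3 rad 2.0 tan 0.2 z 1.0 err 0.6
25 t=16.6 rad 2.8 tan -0.4 z 2.3 err 0.4
30 t=16.9 rad 3.1 tan -0.5 z 1.7 err 0.6
35 t=17.2 rad 3.4 tan -0.5 z 1.1 err 0.7
40 t=17.5 rad 2.4 tan -0.1 z 1.9 err 0.6
45 t=17.8 rad 3.8 tan 0.5 z 2.5 err 0.5
50 t=18.1 rad 5.1 tan -0.4 z 0.9 err 0.4
55 t=18.4 rad 4.3 tan -1.0 z 2.1 err 0.5
60 t=18.7 rad 4.7 tan -0.6 z 1.4 err 0.4
```

```bash
python3 - <<'E'
from h import *
wind(60,740,step=17,feed=60)
robot.hold(.2); s=robot.observe(); print(s['t'],s['tcp_pos'],s['joints'])
im=snap('wrist','w5.png'); b=snap('side','s5.png')
cv2.imwrite('pics/g.png',np.hstack([cv2.resize(im[150:350,250:500,::-1],(500,400)),cv2.resize(b[140:240,310:385,::-1],(300,400),interpolation=2)]))
E
```

```text
77 t=19.2 rad 4.7 tan -1.2 z 1.1 err 0.9
94 t=19.7 rad 5.0 tan -0.1 z 0.5 err 1.2
111 t=20.2 rad 5.5 tan -0.5 z -0.3 err 1.5
128 t=20.7 rad 4.3 tan 0.8 z 1.3 err 1.6
145 t=21.2 rad 4.3 tan 0.7 z 1.6 err 1.2
162 t=21.7 rad 5.2 tan 0.4 z 1.0 err 0.8
179 t=22.2 rad 4.1 tan 0.4 z 1.9 err 0.7
196 t=22.6 rad 3.1 tan 0.8 z 2.9 err 0.6
213 t=23.1 rad 0.9 tan 1.2 z 4.0 err 0.7
230 t=23.6 rad 0.7 tan 0.7 z 3.8 err 1.0
247 t=24.1 rad 0.6 tan 0.9 z 1.8 err 1.2
264 t=24.6 rad -2.7 tan -0.7 z 0.2 err 1.1
281 t=25.1 rad -3.2 tan 0.1 z -0.5 err 1.0
298 t=25.6 rad -4.9 tan -0.7 z -1.9 err 1.0
315 t=26.1 rad -5.8 tan 0.1 z -3.0 err 0.4
332 t=26.6 rad -4.5 tan 0.0 z -2.0 err 0.5
349 t=27.1 rad -3.9 tan -0.2 z -1.5 err 1.0
366 t=27.6 rad -2.4 tan -0.1 z -0.6 err 0.8
383 t=28.1 rad -0.1 tan 1.4 z 1.5 err 0.9
400 t=28.6 rad 1.7 tan 0.4 z 2.0 err 1.0
417 t=29.0 rad 3.0 tan 0.6 z 1.7 err 0.8
434 t=29.5 rad 4.3 tan -0.2 z 0.9 err 0.7
451 t=30.0 rad 4.9 tan 0.5 z 1.0 err 0.8
468 t=30.5 rad 5.3 tan -0.2 z 0.1 err 1.1
485 t=31.0 rad 4.6 tan -0.1 z 0.5 err 1.7
502 t=31.5 rad 5.0 tan 1.4 z 0.9 err 1.4
519 t=32.0 rad 4.1 tan 1.1 z 0.7 err 0.8
536 t=32.5 rad 4.7 tan 0.4 z 1.9 err 0.7
553 t=33.0 rad 2.3 tan 1.6 z 2.8 err 0.6
570 t=33.5 rad 2.1 tan 0.5 z 2.3 err 0.7
587 t=34.0 rad 0.7 tan 0.7 z 4.2 err 0.9
604 t=34.5 rad -0.5 tan 0.4 z 1.8 err 1.2
621 t=34.9 rad -2.1 tan 0.3 z 1.2 err 1.1
638 t=35.4 rad -3.5 tan 0.2 z -1.5 err 1.0
655 t=35.9 rad -4.9 tan 0.1 z -3.0 err 0.9
672 t=36.4 rad -4.7 tan -1.0 z -2.6 err 0.4
689 t=36.9 rad -4.9 tan -1.2 z -2.2 err 0.4
706 t=37.4 rad -4.5 tan 0.6 z -1.7 err 0.7
723 t=37.9 rad -2.7 tan 0.1 z -0.1 err 0.8
740 t=38.4 rad -0.9 tan 1.4 z 0.3 err 0.9
38.5833 [518.39007025 225.75201497 163.96728949] [-0.77195259  0.39404453  0.37992669  1.88065827 -0.18338086  0.90054107
 -0.41030905]
```

View pics/g.png

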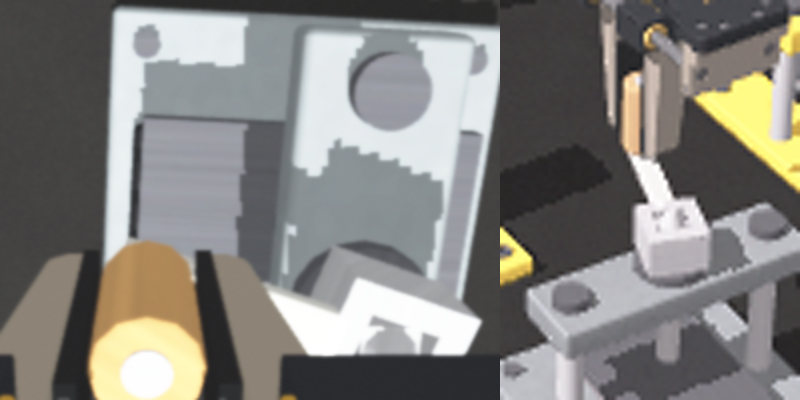

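Crank at 740°, still seated. I'll release, retreat and check the shaft's angle from above.

```bash
python3 - <<'E'
from h import *
import pickle
np.set_printoptions(precision=2,suppress=True)
grip(0.6); p=np.array(robot.observe()['tcp_pos'])
robot.servo_line(p+[0,0,60],feed=80)
o,f=camoff(); R=down(np.deg2rad(8.8)); fw=R.apply(f); oo=R.apply(o); z=280
t=np.array([C[0],C[1],155]); q=t-(t[2]-z-oo[2])/fw[2]*fw-oo; q[2]=z
robot.movep(q,R.as_rotvec()); robot.hold(.3)
i=viewer.camera_info('wrist'); im=snap('wrist','w6.png'); pickle.dump(i,open('inf6.pkl','wb'))
print(pix('wrist',[C[0],C[1],154],i),robot.observe()['t'],robot.observe()['contact_force'])
for n in ['crank_knob','crank_socket']:
  for d in viewer.pinpoint(n,'wrist')[:2]: print(n,d['confidence'],world('wrist',d['at'],i))
u,v=pix('wrist',[C[0]-20,C[1]+5,154],i).astype(int)
print(u-60,v-45); cv2.imwrite('pics/k.png',cv2.resize(im[v-45:v+45,u-60:u+60,::-1],(720,540),interpolation=2))
E
```

```text
[324.66 242.41] 41.0 [-0.62  0.25 -0.49]
crank_knob 0.82 [515.71 227.18 183.05]
crank_socket 0.91 [582.8  194.68 128.28]
241 188
```

View pics/k.png

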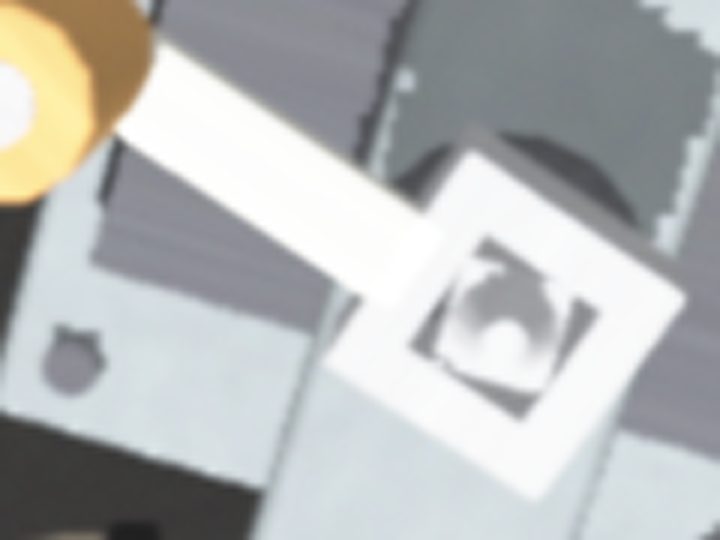

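The crank is seated and the shaft square is back in its original relation to the base edges (within about 1°). The socket is turned about 17–21° ahead of it, so the slack is taken up. Last check: plate height before and after, from the side.

```bash
python3 - <<'E'
from h import *
b=snap('side','s7.png')[:,:,::-1]; a=cv2.imread('pics/side0.png')
cv2.imwrite('pics/m.png',np.hstack([cv2.resize(x[180:275,300:400],(400,380),interpolation=2) for x in (a,b)]))
s=robot.observe();print(s['t'],s['contact_force'],s['tcp_pos'])
E
```

```text
41.15 [-0.24052645  0.47028834  0.19079852] [580.2636262  201.14551039 279.88587637]
```

View pics/m.png

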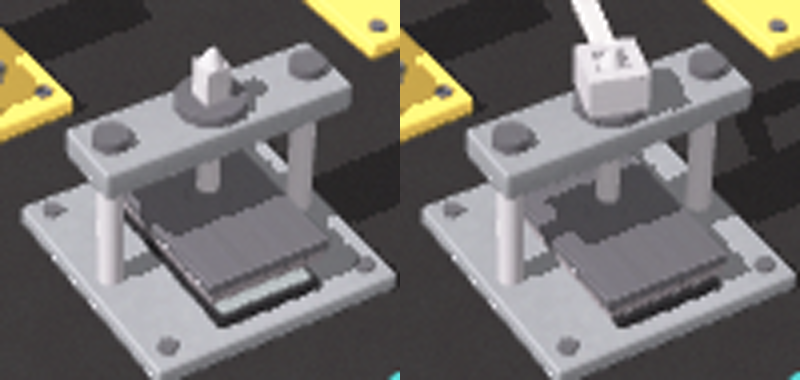

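The plate has dropped about 5 image pixels (plate corner (215,295) before, (612,315) after), which is about 12 mm, and now covers the phone. Handing in.

```bash
python3 -c "
from h import *
robot.job_done()"
```

```text
the job is handed in; nothing more can be done
```

The job is handed in. I picked up the larger crank by its wooden grip and lowered it over the grey press's square shaft until the hub met the collar. I then wound it 740° clockwise, two turns plus about 17° of slack and a small margin. Then I let go and backed the arm off at about 41 s, leaving the crank on the shaft.

**Last checks:**
- **Crank seating:** the hub sits at the collar's height (128.3 mm measured, 128 mm expected).
- **Plate:** in the side view it is lower by about 5 pixels, roughly 12 mm, and sits down over the phone.
- **Shaft turn:** its edges are back in their starting relation to the base, about two turns to within 1–2°.
- **Robot:** it touches nothing, and the largest contact force I logged was about 6 N.

**Checks that disagreed:**
- **Hub over shaft:** before lowering, the wrist and side cameras put it off by 1–2 mm in opposite directions. It still went on without resistance.
- **Shaft lag:** the image suggested the shaft lagged the crank by about 21°, against the expected 17°. I put this down to the blurred taper edges.
- **Winding force:** it was too noisy to show the screw's drag clearly.

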